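# Touch off on the tallest setter

## Task

Touch off the robot on the tallest of the three post-shaped setters: push its dust cover aside by the fin, press its plunger lightly with the fingertips, clearly down but not to its stop, and let it spring back, then push the cover home over it again. Do it all gently with the fingertips, without pinching the fin; do not touch the other two setters and leave the loose things where they stand.

Things in the scene. Friction and masses are not known exactly. Their poses are not given: they have to be found in the camera images.
- setter_tall: the tallest of three like touch-off setters: a dark steel round post 100 mm high (48 mm diameter, 53 mm at the top, foot 68 mm), bolted to the bench. Origin: centre of its foot on the bench; z up; x points from the post's axis to the pivot of its dust cover. Above the post's top (z = 100 mm) stands the head of a spring-loaded steel plunger, over it the aluminium dust cover, and on the cover an upright push fin whose top, at 146 mm, is the highest point
- plunger_tall (a joint): how far the tall setter's plunger is pressed down, m: 0 = up (at rest), 0.012 = against its stop. Spring: it yields at about 2.4 N and takes 0.6 N more per mm (4.8 N at 4 mm, 6 N at 6 mm, 9.6 N at the stop); springs back when let go
- plunger_tall_top (a point): centre of the top face of the tall setter's plunger head (flat disc 24 mm in diameter), on the post's axis, 114 mm above the bench at rest; moves down with the plunger
- cover_tall (a joint): angle of the tall setter's dust cover about its upright pivot, rad: 0 = home against its stop, over the plunger; grows counterclockwise seen from above; 1.9 = the other stop. It turns with light friction (under 2 N at the fin) and stays where it is left. At 1 rad it is just clear of the plunger head, at 1.6 well clear
- cover_tall_hinge (a point): the cover's pivot axis, 34 mm from the post's axis along the setter's x, at 121 mm height (top of the cover plate). The cover is a 3 mm plate: a 34 mm disc centred 34 mm from the pivot, with a 14 mm wide strip from the pivot out to 58 mm; its underside is 4 mm above the plunger at rest. The pivot hub stands 4 mm above the plate
- cover_tall_fin (a point): middle of the push fin, 48 mm from the pivot, 133 mm above the bench; from the pivot it lies toward the setter's -x at joint value 0. The fin: an upright tab 20 mm long along the line to the pivot, 6 mm thick, from 121 to 146 mm above the bench. Flat sides: fin_left_tall (push to open) and fin_right_tall (push to close). Axes turn with the cover; opening moves the fin to -y
- setter_mid: the middle of the three setters: same post, plunger, cover and fin, but the post is 70 mm high and its fin's top at 116 mm. Origin: centre of its foot; x toward its cover's pivot. To be left alone
- setter_low: the lowest of the three setters: same post, plunger, cover and fin, but the post is 45 mm high and its fin's top at 91 mm. Origin: centre of its foot; x toward its cover's pivot. To be left alone
- tumbler: clear upturned glass tumbler, 69 mm wide, 88 mm high, loose, behind the setters; origin at the centre of its foot. Bystander
- height_block: wooden block 40x50x85 mm, loose, behind the setters; origin at the centre of its underside. Bystander
- wing_nut: wing nut 13x33x19 mm, loose, in front of the setters; origin at the centre of its underside. Bystander
- spare_block: clamp block 24x47x26 mm, loose, in front of the setters; origin at the centre of its underside. Bystander
Things that resemble listed ones, but are neither listed nor needed, are in the scene too. What is shaped like the setter_tall but green or yellow is not meant.

How it is judged:
By the outcome, as a careful person would: the job done as asked, in the order asked, and still so for the second after the job is handed in, with the robot touching nothing.
It also fails if it takes over 56 s, if anything falls off the work surface, if the arm or the gripper's body presses on something with over 40 N, if the wrist force passes 120 N, or if a joint passes its speed limit or range.

## Robot

A 7-joint arm with a two-finger parallel gripper is mounted at the origin on a cart in front of the work surface, level with it; the furniture and walls round the work are solid. World frame = base frame: x ahead of the robot, y to its left, z up, the work surface at z = 0. Lengths are in m, angles in rad, forces in N, time in s.
With the tool pointing down it reaches from about 0.4 to 0.875 m from the base axis. Payload 19.3 kg.
Tool frame: the origin (TCP) lies at the very end of the fingers, on their centre line; the grasp point (between the pads) lies bot.grasp_offset behind it (bot.grasp_offset is the distance from the TCP to the grasp point, in m); z points along the fingers, y is the direction in which the jaws open and shut (so a half turn about z gives the same grasp; the last joint's range is limited). The gripper opens to 85 mm and grips with 20 to 120 N. Pads are 22 mm wide; open, the fingers measure 114 mm over their backs; the gripper's body (76 mm by 85 mm) begins 54 mm behind the grasp point. The pads swing forward as they close: fully open they stand 13 mm farther back than shut.
Start: joints at [-1.381, 0.521, -0.036, 1.599, 0.021, 1.021, -0.113], TCP at [0.161, 0.604, 0.231] pointing down, gripper open.
Joint ranges: [-2.91, 2.91], [-0.3, 2.13], [-1.5, 1.42], [0.17, 2.43], [-1.26, 4.41], [0.16, 1.93], [-2.52, 2.52]. Speed limits (rad/s): [1.89, 1.89, 2.39, 2.39, 3.01, 3.01, 3.01].

## Interface

Orientations are given as [roll, pitch, yaw] about the fixed x, y, z axes, in that order (R = Rz(yaw) Ry(pitch) Rx(roll)).
In Python, from workcell import bot gives the robot as it stands. The module is installed in compiled form; this text tells all that it offers.
- The arm moves only by the shell command python3 -m handwheel 'ROWS' [OPENING] [FORCE]. ROWS is JSON, a list of rows, each a list of 6 numbers: the shift along the tool's x, y, z as a fraction of full scale, then the turn, a rotation vector about the tool's x, y, z as a fraction of full scale. In form: [[x, y, z, rx, ry, rz], ...]. A call has 1 to 8 rows; each row shifts and turns the commanded pose from where the row before left it, along the tool's axes as they then stand; what a row does not reach is not made up. Full scale, the value 1, is 0.025 m for a shift and 360 degrees for a turn. A row lasts 1/8 s, in which the tool goes at most 62.5 mm and 10.7 degrees, less where a joint would pass 70% of its speed; a pose out of reach is approached as far as the arm can. A call with a number of a shift or a turn outside -1 to 1 is refused whole. A call with a gripper value outside its range is refused whole. OPENING is the closure, from -1 (fully open) to 1 (shut), set as the call begins (- or left out, the last holds). The fingers move at their own pace and stop on an object; FORCE is the grip in N (left out, the last holds). Time passes only in rows, so rows that do not move let the fingers close. It gives the time, the measured TCP pose, the force and the opening at its end, in the units of the state.
- bot.observe(): the state, without advancing time (a new reading comes with each control period).
- bot.grab_frame(name): name is "scene" or "top"; returns a dict with "pixels" (420x560x3 uint8, blue, green, red), "vertical_fov" (degrees; the focal length in pixels is half the picture's height over the tangent of half this angle, whatever the lens; pixels are square), "cx", "cy" (the principal point, pixels), "D" ([k1, k2, p1, p2, k3] as OpenCV has them; the pictures are not rectified), "R" (3x3) and "t" (3): a world point X has camera coordinates R X + t. Camera axes: x right, y down, z forward; pixel columns grow to the right and rows downward; lengths in m; the calibration is good to about 2 mm. A picture is of the moment at which its call begins. There is no depth.
- bot.job_done(): hands the job in, once; it reports no verdict.
Trained networks look in a picture, given as the dict that the camera call returned (one of the last four; its "shot" number tells which), for a name from the list of things; names that differ only in an ending like _2 or _b are one class to them, and where a whole thing is asked for, a point or a joint stands for the part that bears it (a point fixed in the world has none). Each returns a list of dicts, best first, with "score" (0 to 1); they miss things now and then, are a little off and sometimes report something else, mostly with a low value. They report only what shows in the picture. A call takes as long as a camera call. They do not tell look-alikes from the thing itself.
- bot.trace(picture, thing): "region" (420x560 bool, what is visible of it) and "point" ([column, row] in pixels, amid what is visible of it).
The state is a dict: "clock": time; "qpos": joint angles; "qd": joint speeds; "joint_efforts": joint torques, N m; "position": TCP position; "tool_rot": TCP orientation; "force": force on the tool from outside, world axes, zero at the start; "moment": the same for the moment, N m; "grip_width": finger opening in m.
Only numpy, scipy, OpenCV 4.12 (cv2) and the standard library are available. Lean on these libraries where they do the work, as an engineer would, in place of code of your own. Each camera call takes 0.05 s, during which the arm holds its last target.

## Working session

There is one attempt and no reset: what is moved stays moved. The work goes in short steps, Python scripts to look and compute and a shell command to move; the robot and the scene stay as the last step left them, time stands still between calls to the robot, and variables do not carry over. Pictures are saved under pics/ and viewed, and the job is handed in when it is done.

```bash
mkdir -p pics; ls
python3 - <<'E'
from workcell import bot
import cv2
print(bot.observe(), bot.grasp_offset)
for n in("scene","top"):
    p=bot.grab_frame(n); cv2.imwrite(f"pics/{n}0.png",p["pixels"])
    print(n,p["vertical_fov"],p["cx"],p["cy"],p["D"],p["R"],p["t"])
    for k in("setter_tall","cover_tall_fin","cover_tall","plunger_tall"):
        for d in bot.trace(p,k): print(k,round(d["score"],2),d["point"],d["region"].sum())
E
```

```text
pics
{'clock': 0.0, 'qpos': array([-1.38117919,  0.52204206, -0.03635129,  1.599973  ,  0.02114505,
        1.02108057, -0.11282643]), 'qd': array([-1.06092840e-04, -1.50127719e-03, -7.11258836e-05, -2.56054173e-04,
       -1.56568680e-03,  6.31162436e-04, -1.57025479e-03]), 'joint_efforts': array([-2.43836685e-04, -9.27102470e+01,  1.97963074e+00, -3.69926548e+01,
        1.77622325e-02,  8.24775430e-03, -2.79341043e-05]), 'position': array([0.16048834, 0.60371224, 0.2307205 ]), 'tool_rot': array([-3.14047127e+00,  1.98608637e-05,  2.88173047e+00]), 'force': array([-0.34610084,  0.98809105, -0.57342048]), 'moment': array([ 0.00614539, -0.0140395 , -0.0009915 ]), 'grip_width': 0.08528540734422047} 0.0187
scene 47.68922445171215 272.6238587294145 209.37871720490165 [-0.13614503  0.          0.          0.          0.        ] [[ 0.87119841 -0.49091508 -0.00396408]
 [-0.22418188 -0.39063301 -0.89283164]
 [ 0.43675602  0.77872218 -0.45037313]] [-0.46170593  0.23195685  0.84958523]
setter_tall 0.8 [327.7, 259.6] 1595
setter_tall 0.74 [201.0, 216.6] 1210
setter_tall 0.59 [263.2, 238.7] 14
[... 315 characters left out ...]
.3, 255.6] 53
plunger_tall 0.5 [264.0, 212.1] 205
top 48.87618258738693 273.96151223723115 212.68678246330853 [-0.03886717  0.          0.          0.          0.        ] [[ 0.04795492 -0.99881817  0.00791144]
 [-0.96736678 -0.04841488 -0.24871172]
 [ 0.24880082  0.00427369 -0.96854524]] [-0.03093741  0.57385954  0.86225358]
setter_tall 0.77 [336.0, 215.1] 1107
setter_tall 0.72 [268.0, 243.0] 1021
setter_tall 0.62 [174.6, 284.2] 1144
cover_tall_fin 0.87 [167.1, 281.0] 347
cover_tall_fin 0.69 [268.3, 235.0] 372
cover_tall_fin 0.63 [342.0, 208.6] 322
cover_tall_fin 0.19 [221.1, 156.6] 1184
cover_tall 0.93 [270.3, 236.6] 320
cover_tall 0.92 [168.3, 279.4] 406
cover_tall 0.87 [344.9, 204.0] 399
```

View pics/scene0.png

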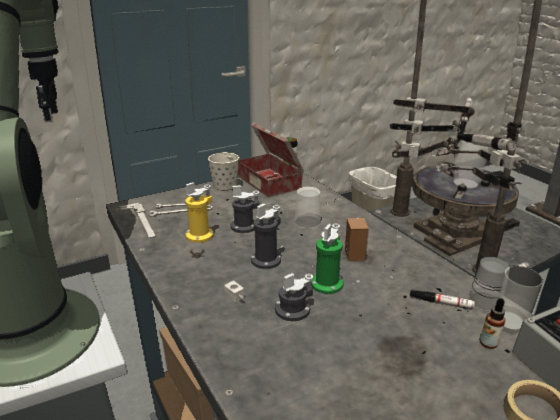

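View pics/top0.png

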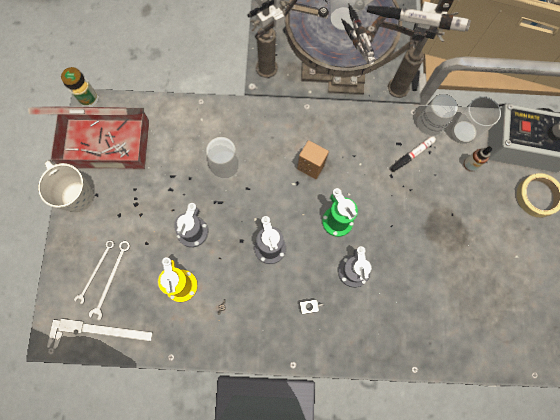

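Run:
```python
import cv2
a=cv2.imread("pics/scene0.png")[150:300,150:390]; cv2.imwrite("pics/sc1.png",cv2.resize(a,None,fx=3.3,fy=3.3,interpolation=cv2.INTER_CUBIC))
a=cv2.imread("pics/top0.png")[130:330,120:386]; cv2.imwrite("pics/tp1.png",cv2.resize(a,None,fx=3,fy=3,interpolation=cv2.INTER_CUBIC))
```

```text
(no output)
```

View pics/sc1.png

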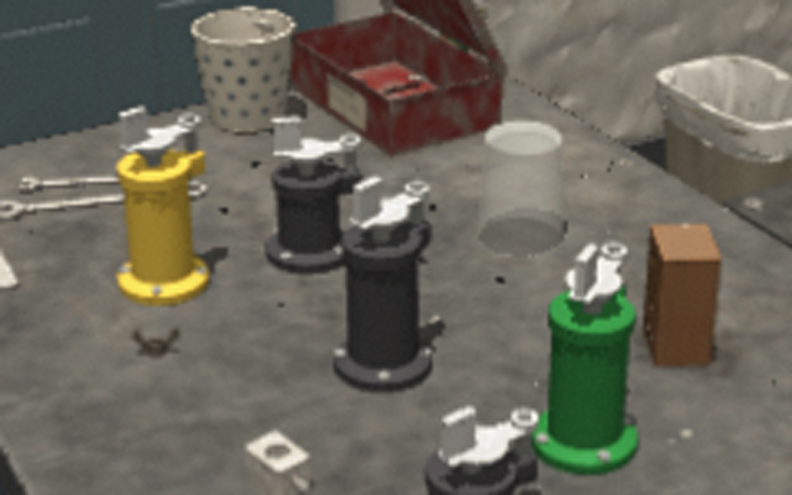

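View pics/tp1.png

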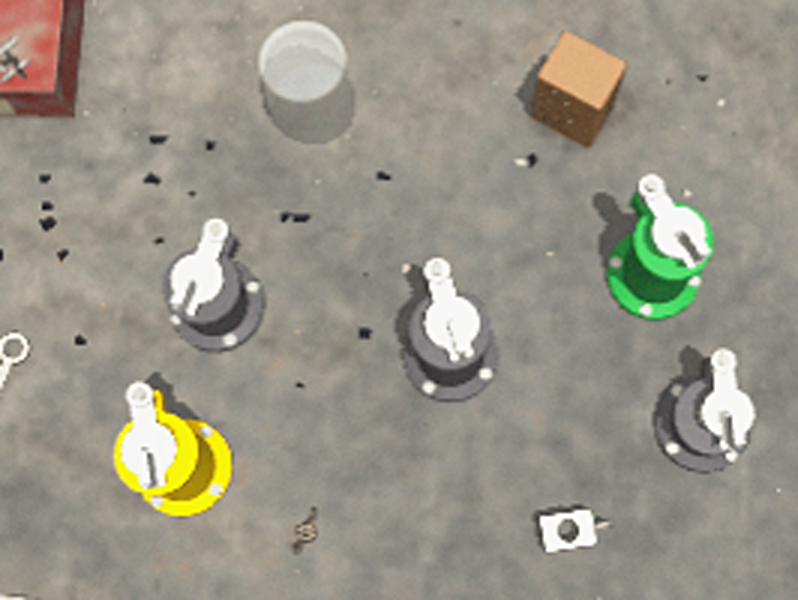

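```bash
cat > h.py <<'E'
import numpy as np,cv2
def K(p):
    f=p["pixels"].shape[0]/2/np.tan(np.radians(p["vertical_fov"])/2)
    return np.array([[f,0,p["cx"]],[0,f,p["cy"]],[0,0,1]])
def ray(p,uv,z):
    n=cv2.undistortPoints(np.array([[uv]],float),K(p),np.array(p["D"])).ravel()
    R=np.array(p["R"]);t=np.array(p["t"]);d=R.T@np.array([n[0],n[1],1]);o=-R.T@t
    return o+d*(z-o[2])/d[2]
def proj(p,X):
    return cv2.projectPoints(np.atleast_2d(np.array(X,float)),cv2.Rodrigues(np.array(p["R"]))[0],np.array(p["t"]),K(p),np.array(p["D"]))[0].reshape(-1,2)
def circ(c,r,z,n=40):
    a=np.linspace(0,2*np.pi,n);return np.c_[c[0]+r*np.cos(a),c[1]+r*np.sin(a),z+0*a]
def model(x,y,yaw,q=0,H=.1):
    c=np.array([x,y]);e=np.array([np.cos(yaw),np.sin(yaw)]);piv=c+.034*e
    a=yaw+np.pi+q;u=np.array([np.cos(a),np.sin(a)]);v=np.array([-u[1],u[0]])
    L=[(circ(c,.034,0.0),(0,255,255)),(circ(c,.0265,H),(255,255,0)),(circ(piv+.034*u,.017,H+.021),(0,255,0)),(circ(piv,.005,H+.025),(0,0,255))]
    f=piv+.048*u
    for z in(H+.021,H+.046):
        L.append((np.array([[*(f+s*.01*u+w*.003*v),z] for s,w in((1,1),(1,-1),(-1,-1),(-1,1),(1,1))]),(255,0,255)))
    return L,piv,f,u,v
def overlay(p,m,fn,box,s):
    x0,y0,x1,y1=box
    im=cv2.resize(p["pixels"][y0:y1,x0:x1],None,fx=s,fy=s,interpolation=cv2.INTER_CUBIC)
    for P,c in m: cv2.polylines(im,[np.round((proj(p,P)-[x0,y0]+.5)*s).astype(int)],False,c,1)
    cv2.imwrite(fn,im)
E
python3 - <<'E'
from workcell import bot
from h import *
P={n:bot.grab_frame(n) for n in("scene","top")}
import pickle;pickle.dump(P,open("p0.pkl","wb"))
print("hub",ray(P["top"],(265.7,219.3),.125),ray(P["scene"],(276.4,206.7),.125))
print("disc",ray(P["top"],(271,238),.121), "fin sc",ray(P["scene"],(261.5,205.8),.146))
best=[]
for n in P:
  for d in bot.trace(P[n],"setter_tall")[:3]:
    print(n,d["point"])
h=ray(P["top"],(265.7,219.3),.125)[:2];d=ray(P["top"],(271,238),.121)[:2]
print("len",np.linalg.norm(h-d))
yaw=np.arctan2(*(h-d)[::-1]);print(d,yaw)
m=model(*d,yaw)[0]
overlay(P["top"],m,"pics/o1.png",(225,190,325,270),8)
overlay(P["scene"],m,"pics/o2.png",(220,190,320,275),7)
E
```

```text
hub [0.54749886 0.01200774 0.125     ] [0.54563128 0.00996344 0.125     ]
disc [5.12682537e-01 1.98549897e-04 1.21000000e-01] fin sc [ 0.49966181 -0.00744213  0.146     ]
scene [199.7, 215.3]
scene [265.7, 238.6]
scene [326.9, 261.5]
top [174.7, 281.5]
top [265.4, 245.6]
top [339.8, 213.7]
len 0.03676456660595342
[5.12682537e-01 1.98549897e-04] 0.3270081584648202
```

View pics/o1.png

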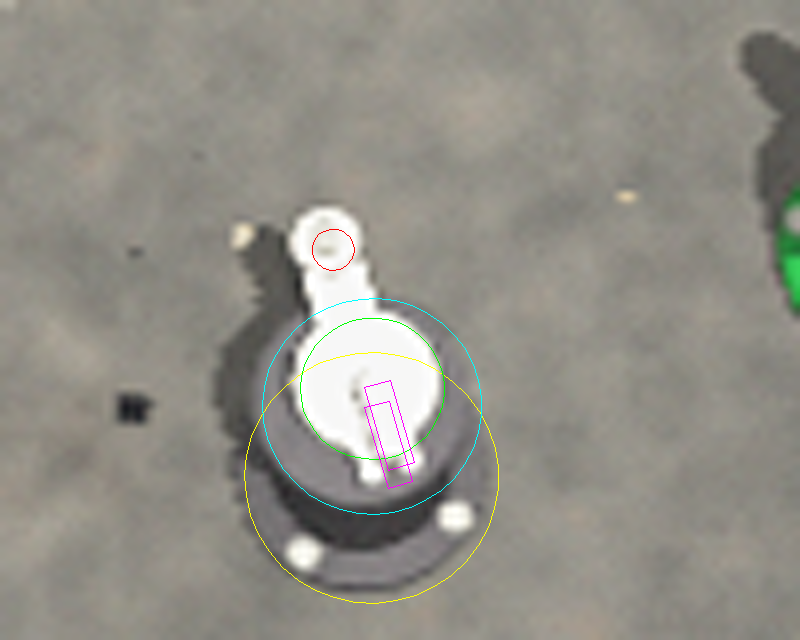

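View pics/o2.png

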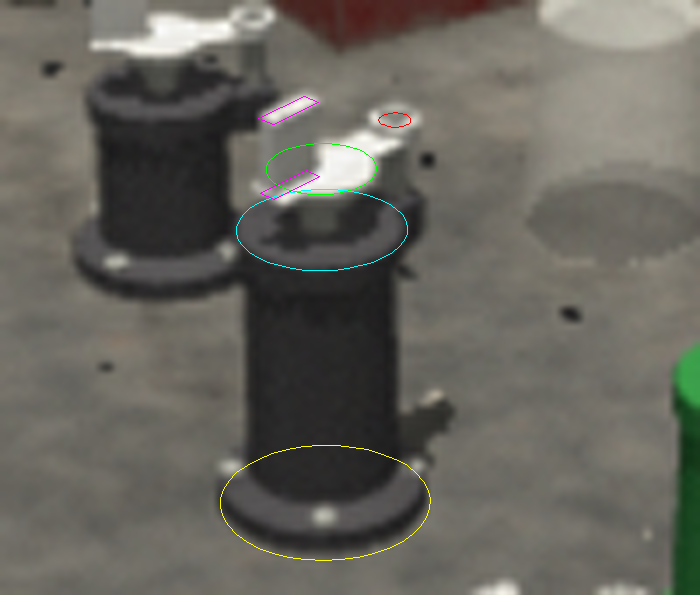

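```bash
python3 -m handwheel '[[0,0,0,0,0,0.0262],[0,0,0,0,0,0.0262],[0,0,0,0,0,0.0262],[0,0,0,0,0,0.0262],[0,0,0,0,0,0.0262],[0,0,0,0,0,0.0262],[0,0,0,0,0,0]]' 1 20
python3 - <<'E'
from h import *
import pickle;P=pickle.load(open("p0.pkl","rb"))
m=model(.5137,.0012,.325)[0]
overlay(P["top"],m,"pics/o3.png",(225,190,325,270),8)
overlay(P["scene"],m,"pics/o4.png",(220,190,320,275),7)
a=cv2.imread("pics/o3.png");b=cv2.imread("pics/o4.png")
o=np.zeros((600,800,3),np.uint8);o[:320,:400]=cv2.resize(a,(400,320),interpolation=cv2.INTER_AREA)
cv2.imwrite("pics/o3.png",a)
E
```

```text
clock: 1.58
position: [0.1603, 0.604, 0.2313]
tool_rot: [3.141, 0.0, 1.895]
force: [0.3, 0.4, -0.3]
grip_width: -0.0002
```

View pics/o3.png

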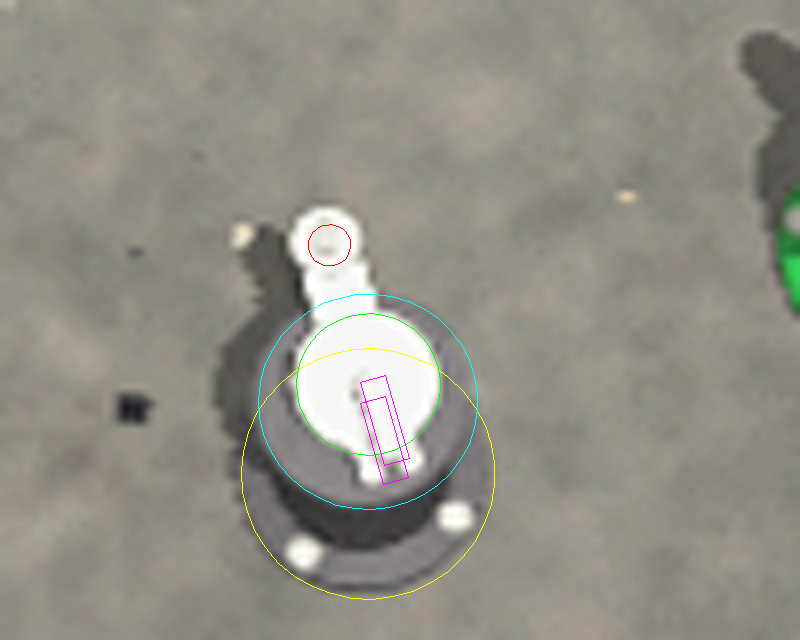

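View pics/o4.png

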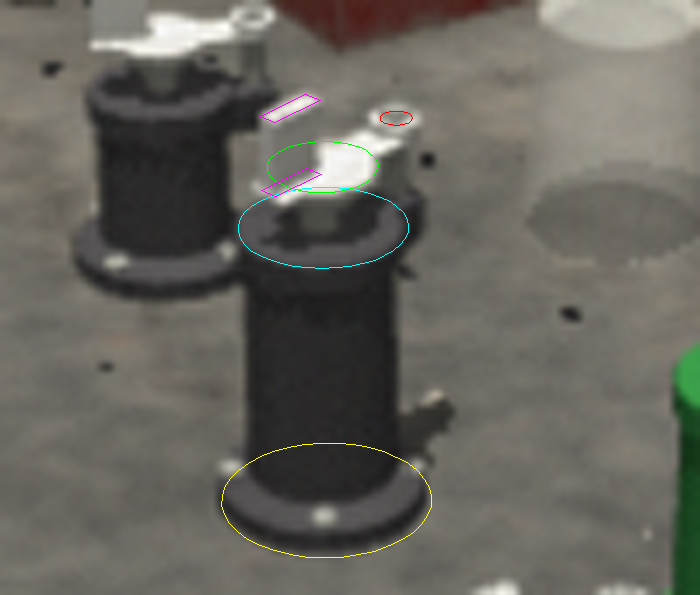

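```bash
python3 -m handwheel '[[-0.5,0.5,0,0,0,0],[-0.9,0.6,0,0,0,0],[-0.9,0.6,0,0,0,0],[-0.9,0.6,0,0,0,0],[-0.9,0.6,0,0,0,0],[-0.9,0.6,0,0,0,0],[-0.9,0.6,0,0,0,0],[-0.9,0.6,0,0,0,0]]'
python3 -m handwheel '[[-0.9,0.4,0,0,0,0],[-0.9,0,0,0,0,0],[-0.9,0,0,0,0,0],[-0.9,0,0,0,0,0],[-0.9,0,0,0,0,0],[-0.9,0,0,0,0,0],[-0.9,0,0,0,0,0],[-0.9,0,0,0,0,0]]'
python3 -m handwheel '[[-0.9,0,0,0,0,0],[-0.9,0,0,0,0,0],[-0.9,0,0,0,0,0],[-0.9,0,0,0,0,0],[-0.9,0,0,0,0,0],[-0.9,0,0,0,0,0],[-0.5,0,0,0,0,0],[0,0,0,0,0,0]]'
```

```text
clock: 2.58
position: [0.3277, 0.4786, 0.2314]
tool_rot: [3.141, 0.0, 1.896]
force: [-0.4, -0.6, 0.4]
grip_width: -0.0002
clock: 3.58
position: [0.393, 0.3112, 0.2313]
tool_rot: [3.142, -0.0, 1.894]
force: [0.5, -0.6, -0.2]
grip_width: -0.0003
clock: 4.58
position: [0.4396, 0.1721, 0.2314]
tool_rot: [3.141, -0.0, 1.893]
force: [-0.4, -0.0, -0.2]
grip_width: 0.0001
```

```bash
python3 -m handwheel '[[-0.9,0,0,0,0,0],[-0.9,0,0,0,0,0],[-0.9,0,0,0,0,0],[-0.9,0,0,0,0,0],[-0.9,0,0,0,0,0],[-0.9,0,0,0,0,0],[-0.9,0,0,0,0,0],[0,0,0,0,0,0]]'
python3 - <<'E'
from workcell import bot
from h import *
s=bot.observe();print(s["position"],s["tool_rot"],s["qpos"])
for n,b,k in(("top",(205,170,325,270),6.6),("scene",(200,150,330,260),6)):
    p=bot.grab_frame(n);x,y=s["position"][:2];yaw=s["tool_rot"][2]
    ex=np.array([np.cos(yaw),np.sin(yaw)]);ey=np.array([ex[1],-ex[0]])
    q=np.array([[*(np.array([x,y])+a*.011*ex+c*.0145*ey),s["position"][2]] for a,c in((1,1),(1,-1),(-1,-1),(-1,1),(1,1))])
    overlay(p,[(q,(0,0,255))]+model(.5137,.0012,.325)[0][2:],f"pics/a_{n}.png",b,k)
E
```

```text
clock: 5.58
position: [0.4897, 0.023, 0.2312]
tool_rot: [-3.142, 0.0, 1.893]
force: [0.2, 1.0, 0.3]
grip_width: -0.0001
[0.48973386 0.0229972  0.23122393] [-3.14150695e+00  1.82810043e-04  1.89291778e+00] [-0.47655666  0.32717229  0.38995497  1.96170046 -0.15865657  0.88199488
  0.31808264]
```

View pics/a_top.png

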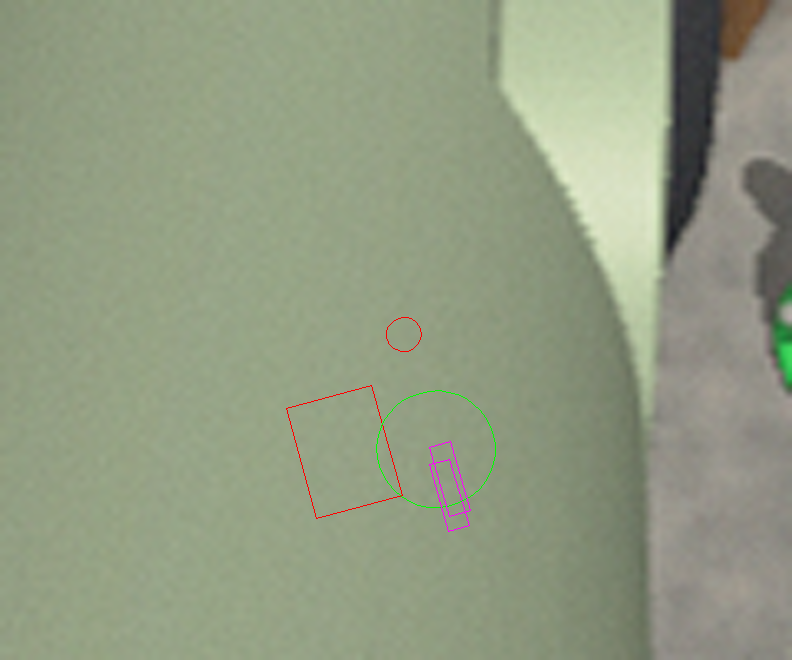

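View pics/a_scene.png

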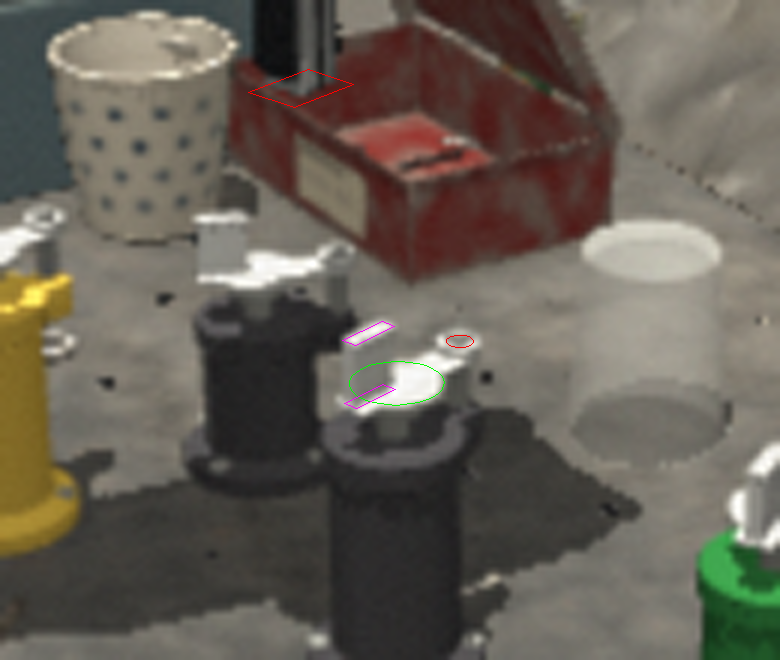

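```bash
python3 -m handwheel '[[0,0.07,0.8,0,0,0],[0,0,0.8,0,0,0],[0,0,0.8,0,0,0],[0,0,0.8,0,0,0],[0,0,0.5,0,0,0],[0,0,0.3,0,0,0],[0,0,0,0,0,0],[0,0,0,0,0,0]]'
python3 - <<'E'
from workcell import bot
from h import *
s=bot.observe();print(s["position"],s["tool_rot"],s["force"])
p=bot.grab_frame("scene");overlay(p,model(.5137,.0012,.325)[0][2:],"pics/b1.png",(200,150,330,260),6)
E
```

```text
clock: 6.68
position: [0.4914, 0.0241, 0.1318]
tool_rot: [3.141, 0.0, 1.894]
force: [0.9, 0.3, 0.5]
grip_width: 0.0002
[0.49144119 0.02411045 0.13177187] [3.14091615e+00 4.32668449e-05 1.89412071e+00] [0.87477082 0.25997941 0.47599237]
```

View pics/b1.png

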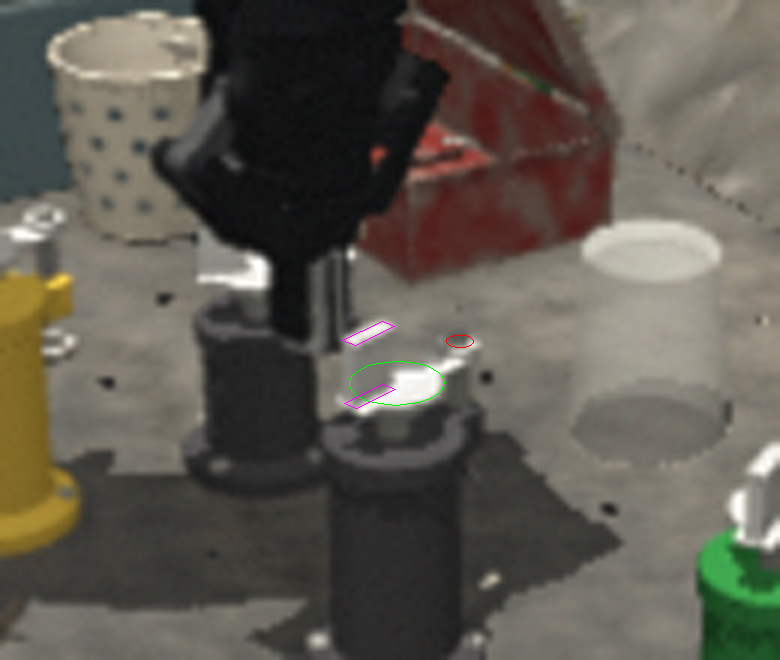

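```bash
python3 -m handwheel '[[-0.2,0,0,0,0,0],[-0.16,0,0,0,0,0],[-0.1,0,0,0,0,0],[-0.1,0,0,0,0,0],[-0.1355,-0.0344,0,0,0,-0.0111],[-0.1355,-0.0344,0,0,0,-0.0111],[-0.1355,-0.0344,0,0,0,-0.0111],[-0.1355,-0.0344,0,0,0,-0.0111]]'
python3 - <<'E'
from workcell import bot
from h import *
p=bot.grab_frame("scene");overlay(p,model(.5137,.0012,.325,.279)[0][2:],"pics/b2.png",(200,150,330,260),6)
E
```

```text
clock: 7.72
position: [0.4981, -0.003, 0.1313]
tool_rot: [-3.141, -0.0, 2.175]
force: [-0.1, 1.2, 0.3]
grip_width: 0.0001
```

View pics/b2.png

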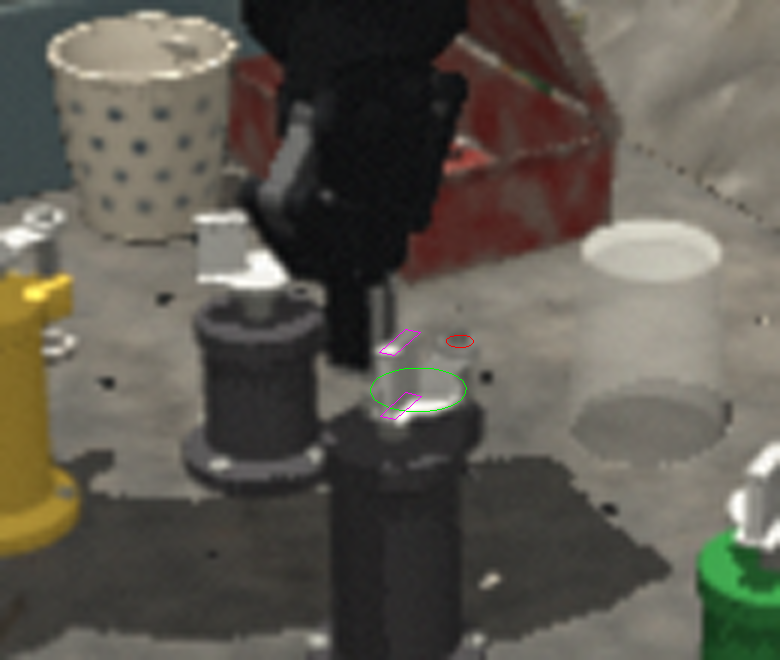

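```bash
python3 -m handwheel '[[-0.1355,-0.0344,0,0,0,-0.0111],[-0.1355,-0.0344,0,0,0,-0.0111],[-0.1355,-0.0344,0,0,0,-0.0111],[-0.1355,-0.0344,0,0,0,-0.0111],[-0.1355,-0.0344,0,0,0,-0.0111],[-0.1355,-0.0344,0,0,0,-0.0111],[-0.1355,-0.0344,0,0,0,-0.0111],[-0.1355,-0.0344,0,0,0,-0.0111]]'
python3 - <<'E'
from workcell import bot
from h import *
p=bot.grab_frame("scene");overlay(p,model(.5137,.0012,.325,.84)[0][2:],"pics/b3.png",(200,150,330,260),6)
E
```

```text
clock: 8.78
position: [0.5135, -0.0259, 0.1312]
tool_rot: [-3.141, -0.0, 2.732]
force: [-0.7, -0.3, 0.2]
grip_width: 0.0004
```

View pics/b3.png

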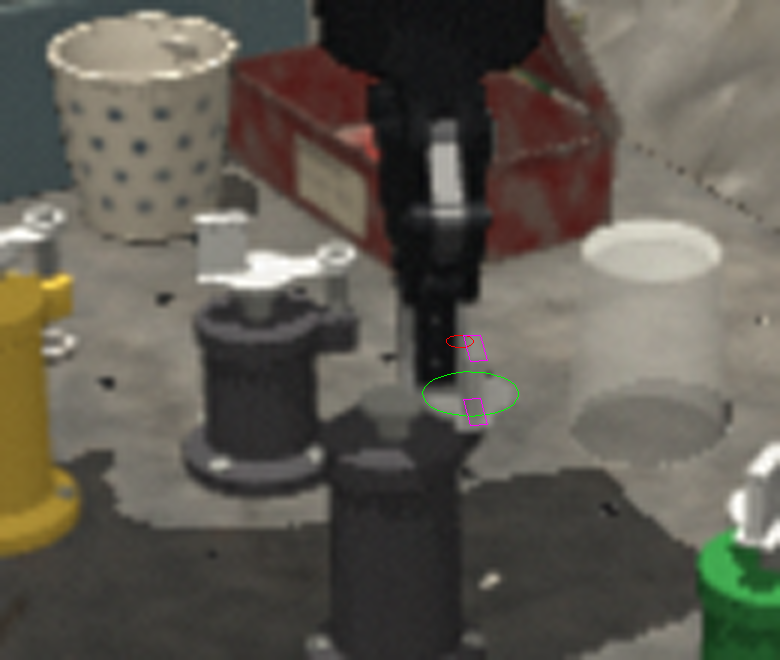

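```bash
python3 -m handwheel '[[-0.1355,-0.0344,0,0,0,-0.0111],[-0.1355,-0.0344,0,0,0,-0.0111],[-0.1355,-0.0344,0,0,0,-0.0111],[-0.1355,-0.0344,0,0,0,-0.0111],[-0.1355,-0.0344,0,0,0,-0.0111],[-0.1355,-0.0344,0,0,0,-0.0111],[-0.1355,-0.0344,0,0,0,-0.0111],[-0.1355,-0.0344,0,0,0,-0.0111]]'
python3 -m handwheel '[[-0.1355,-0.0344,0,0,0,-0.0111],[-0.1355,-0.0344,0,0,0,-0.0111],[-0.1355,-0.0344,0,0,0,-0.0111],[-0.1355,-0.0344,0,0,0,-0.0111],[0,0,0,0,0,0]]'
python3 - <<'E'
from workcell import bot
from h import *
print(bot.observe()["qpos"])
p=bot.grab_frame("scene");overlay(p,model(.5137,.0012,.325,1.675)[0][2:],"pics/b4.png",(200,150,330,260),6)
E
```

```text
clock: 9.82
position: [0.5388, -0.0371, 0.1312]
tool_rot: [-3.142, -0.0, -2.994]
force: [-1.2, -2.0, -0.3]
grip_width: -0.0003
clock: 10.45
position: [0.5528, -0.0369, 0.1312]
tool_rot: [3.141, -0.0, -2.717]
force: [0.8, -0.2, -0.4]
grip_width: 0.0003
[ 0.05489596  0.54181905 -0.13052882  1.87286534  0.10017374  0.73335552
  1.86342827]
```

View pics/b4.png

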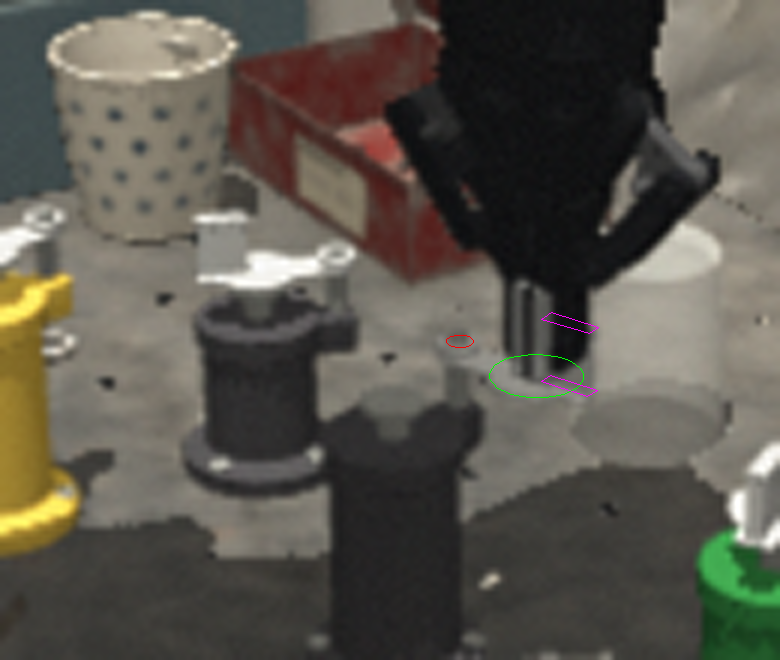

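```bash
python3 -m handwheel '[[0.24,0,0,0,0,0],[0,0,-0.6,0,0,0],[0,0,-0.8,0,0,0],[0.2,0.6,0,0,0,0],[0.24,0.7,0,0,0,0],[0.2,0.73,0,0,0,0],[0,0,0,0,0,0],[0,0,0,0,0,0]]'
python3 - <<'E'
from workcell import bot
from h import *
s=bot.observe();print(s["position"],s["force"])
p=bot.grab_frame("scene");m=model(.5137,.0012,.325,1.675)[0][2:]+[(circ((.5137,.0012),.012,.114),(0,255,255))]
overlay(p,m,"pics/c1.png",(200,150,330,260),6)
p=bot.grab_frame("top");overlay(p,m,"pics/c1t.png",(205,170,325,270),6.6)
E
```

```text
clock: 11.5
position: [0.5119, 0.0002, 0.1663]
tool_rot: [-3.141, -0.0, -2.715]
force: [-0.4, -0.2, -0.4]
grip_width: 0.0003
[5.11908282e-01 2.05194203e-04 1.66254210e-01] [-0.36195552 -0.2398933  -0.37106256]
```

View pics/c1.png

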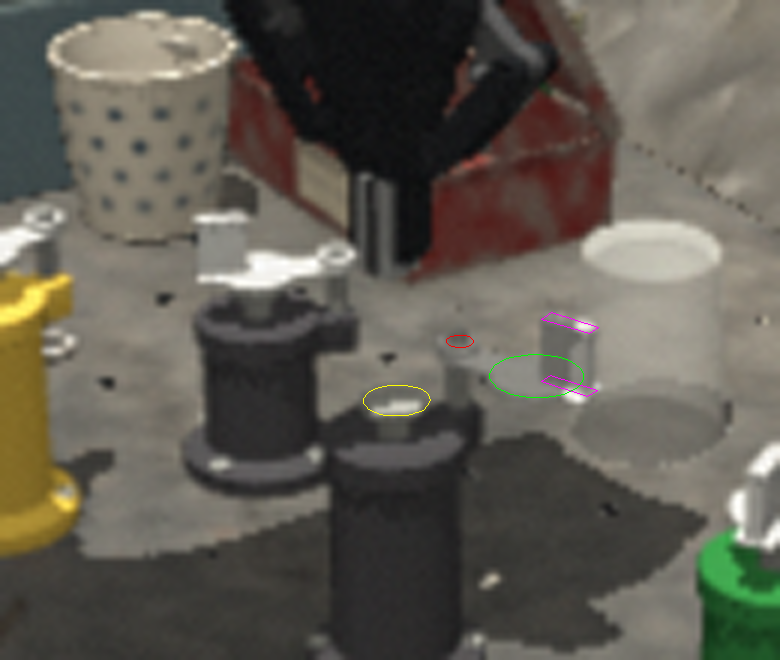

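```bash
python3 -m handwheel '[[0,0,0.6,0,0,0],[0,0,0.6,0,0,0],[0,0,0.5,0,0,0],[0,0,0.2,0,0,0],[0,0,0,0,0,0],[0,0,0,0,0,0]]'
python3 -m handwheel '[[0,0,0.1,0,0,0],[0,0,0.1,0,0,0],[0,0,0.1,0,0,0],[0,0,0,0,0,0],[0,0,0,0,0,0]]'
python3 - <<'E'
from workcell import bot
from h import *
p=bot.grab_frame("scene");f=[bot.observe()["force"]]
m=[(circ((.5137,.0012),.012,.114),(0,255,255))]
overlay(p,[],"pics/c2.png",(220,180,320,260),7.5)
for i in range(4): bot.grab_frame("scene");f.append(bot.observe()["force"])
print(np.mean(f,0),bot.observe()["position"])
E
```

```text
clock: 12.35
position: [0.5121, 0.0002, 0.1191]
tool_rot: [-3.141, 0.001, -2.715]
force: [0.5, 0.2, 0.2]
grip_width: 0.0
clock: 12.98
position: [0.5119, 0.0002, 0.1114]
tool_rot: [-3.142, 0.0, -2.715]
force: [0.1, 0.3, 3.8]
grip_width: -0.0
[ 0.44643994 -0.66017459  3.84815243] [5.11935820e-01 1.89511615e-04 1.11393646e-01]
```

View pics/c2.png

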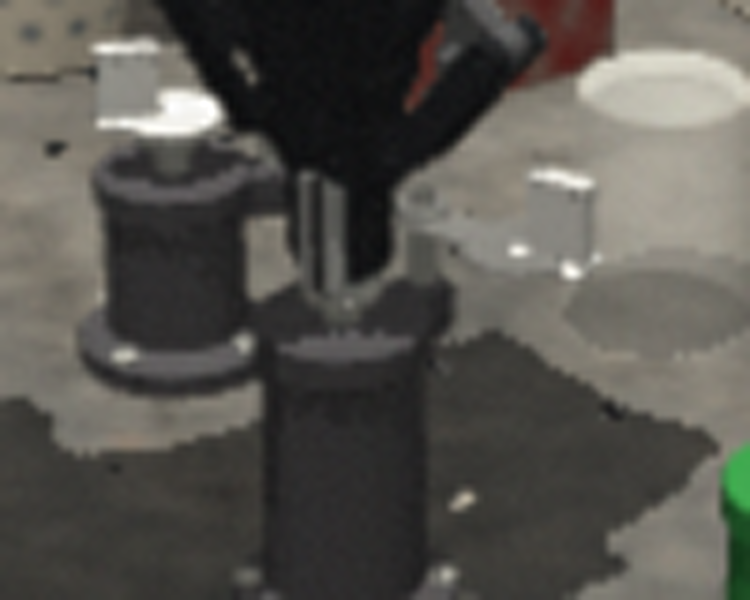

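```bash
python3 -m handwheel '[[0,0,0.06,0,0,0],[0,0,0.06,0,0,0],[0,0,0,0,0,0],[0,0,0,0,0,0],[0,0,0,0,0,0]]'
python3 - <<'E'
from workcell import bot
from h import *
f=[]
for i in range(4): bot.grab_frame("scene");f.append(bot.observe()["force"])
print(np.mean(f,0),bot.observe()["position"])
E
```

```text
clock: 13.85
position: [0.5119, 0.0002, 0.1083]
tool_rot: [-3.141, 0.0, -2.715]
force: [0.2, -0.7, 5.3]
grip_width: -0.0004
[ 0.41704446 -0.30940894  5.43217235] [5.11959935e-01 1.96745162e-04 1.08285308e-01]
```

```bash
python3 -m handwheel '[[0,0,-0.1,0,0,0],[0,0,-0.1,0,0,0],[0,0,-0.2,0,0,0],[0,0,-0.5,0,0,0],[0,0,-0.9,0,0,0],[0,0,-0.9,0,0,0],[0,0,0,0,0,0],[0,0,0,0,0,0]]'
python3 - <<'E'
from workcell import bot
from h import *
s=bot.observe();print(s["position"],s["force"])
p=bot.grab_frame("scene");m=model(.5137,.0012,.325,1.67)[0][2:]+[(circ((.5137,.0012),.012,.114),(0,255,255))]
overlay(p,m,"pics/d1.png",(200,150,330,260),6)
E
```

```text
clock: 15.05
position: [0.5116, 0.0002, 0.1758]
tool_rot: [3.142, -0.0, -2.715]
force: [0.3, 0.4, -0.5]
grip_width: -0.0
[5.11595225e-01 1.72928327e-04 1.75789539e-01] [ 0.32389082  0.44360694 -0.50096694]
```

View pics/d1.png

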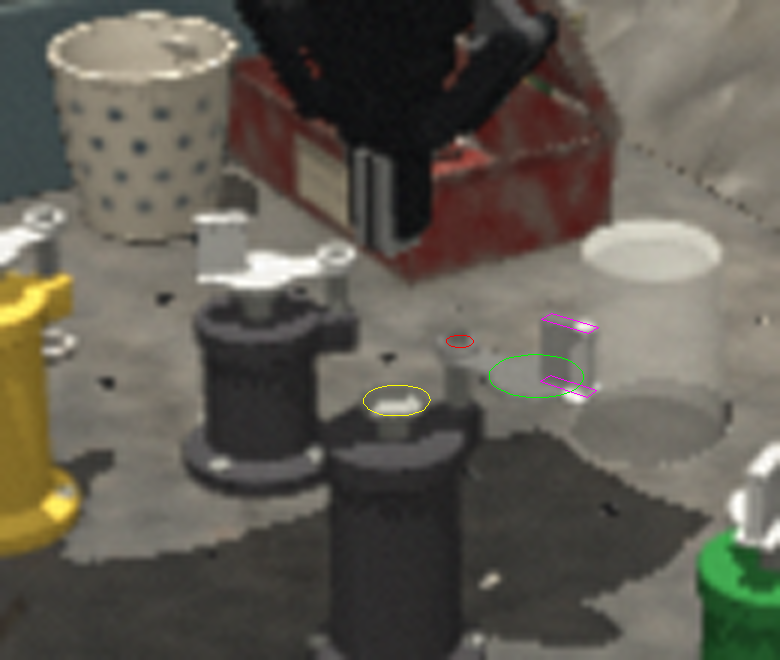

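Plunger sprung back. The cover is still at ≈1.67 rad. Now I move over to the far side of the fin.

```bash
python3 -m handwheel '[[-0.4,-0.3,0,0,0,0],[-0.54,-0.45,0,0,0,0],[-0.54,-0.45,0,0,0,0],[-0.54,-0.45,0,0,0,0],[-0.54,-0.4,0,0,0,0],[0,0,0,0,0,0],[0,0,0,0,0,0]]'
python3 -m handwheel '[[0,0,0.4,0,0,0],[0,0,0.6,0,0,0],[0,0,0.5,0,0,0],[0,0,0.28,0,0,0],[0,0,0,0,0,0],[0,0,0,0,0,0]]'
python3 - <<'E'
from workcell import bot
from h import *
s=bot.observe();print(s["position"],s["force"])
p=bot.grab_frame("scene");overlay(p,[],"pics/d2.png",(200,150,330,260),6)
E
```

```text
clock: 15.98
position: [0.5909, -0.0199, 0.1753]
tool_rot: [3.141, -0.001, -2.715]
force: [0.0, 0.3, 0.8]
grip_width: 0.0005
clock: 16.73
position: [0.5915, -0.02, 0.1316]
tool_rot: [-3.141, 0.0, -2.715]
force: [-0.1, -0.6, 0.3]
grip_width: 0.0003
[ 0.59152898 -0.02000965  0.13162833] [-0.09818237 -0.64430547  0.26579873]
```

View pics/d2.png

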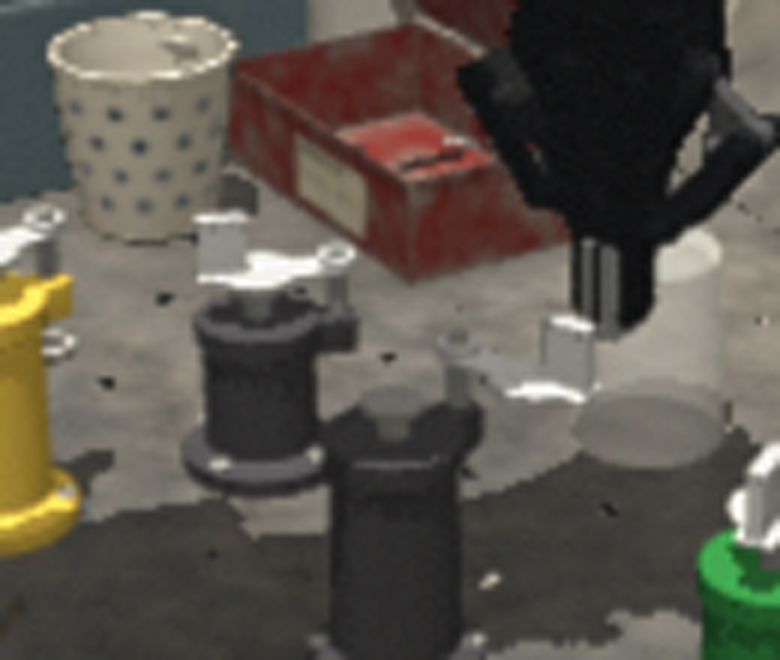

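```bash
python3 -m handwheel '[[0.2,0,0,0,0,0],[0.16,0,0,0,0,0],[0.1,0,0,0,0,0],[0.1,0,0,0,0,0],[0.1355,-0.0344,0,0,0,0.0111],[0.1355,-0.0344,0,0,0,0.0111],[0.1355,-0.0344,0,0,0,0.0111],[0.1355,-0.0344,0,0,0,0.0111]]'
python3 -m handwheel '[[0.1355,-0.0344,0,0,0,0.0111],[0.1355,-0.0344,0,0,0,0.0111],[0.1355,-0.0344,0,0,0,0.0111],[0.1355,-0.0344,0,0,0,0.0111],[0.1355,-0.0344,0,0,0,0.0111],[0.1355,-0.0344,0,0,0,0.0111],[0.1355,-0.0344,0,0,0,0.0111],[0.1355,-0.0344,0,0,0,0.0111]]'
python3 - <<'E'
from workcell import bot
from h import *
p=bot.grab_frame("scene");overlay(p,model(.5137,.0012,.325,.83)[0][2:],"pics/d3.png",(200,150,330,260),6)
E
```

```text
clock: 17.77
position: [0.5669, -0.0333, 0.1314]
tool_rot: [3.142, 0.0, -2.997]
force: [0.4, 0.9, -0.5]
grip_width: 0.0002
clock: 18.77
position: [0.5395, -0.0376, 0.1314]
tool_rot: [3.141, 0.0, 2.729]
force: [0.4, -0.5, 0.1]
grip_width: 0.0003
```

View pics/d3.png

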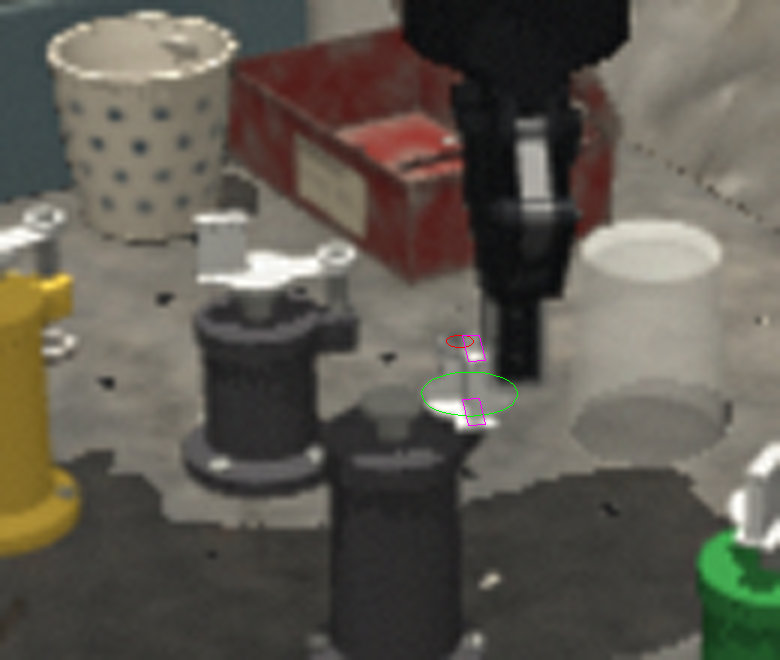

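```bash
python3 -m handwheel '[[0.1355,-0.0344,0,0,0,0.0111],[0.1355,-0.0344,0,0,0,0.0111],[0.1355,-0.0344,0,0,0,0.0111],[0.1355,-0.0344,0,0,0,0.0111],[0.1355,-0.0344,0,0,0,0.0111],[0.1355,-0.0344,0,0,0,0.0111],[0.1355,-0.0344,0,0,0,0.0111],[0.1355,-0.0344,0,0,0,0.0111]]'
python3 -m handwheel '[[0.1355,-0.0344,0,0,0,0.0111],[0.1355,-0.0344,0,0,0,0.0111],[0.0677,-0.0172,0,0,0,0.0056],[0.0677,-0.0172,0,0,0,0.0056],[0,0,0,0,0,0],[0,0,0,0,0,0]]'
python3 - <<'E'
from workcell import bot
from h import *
p=bot.grab_frame("scene");overlay(p,model(.5137,.0012,.325,.0)[0][2:],"pics/d4.png",(200,150,330,260),6)
f=[]
for i in range(4): bot.grab_frame("scene");f.append(bot.observe()["force"])
print(np.mean(f,0))
E
```

```text
clock: 19.82
position: [0.5141, -0.0267, 0.1314]
tool_rot: [3.142, 0.0, 2.172]
force: [1.7, -0.3, 0.2]
grip_width: 0.0001
clock: 20.58
position: [0.5069, -0.0191, 0.1313]
tool_rot: [3.142, -0.0, 1.964]
force: [0.6, -0.9, 0.4]
grip_width: -0.0002
[ 0.21387939 -0.46975443  0.69251355]
```

View pics/d4.png

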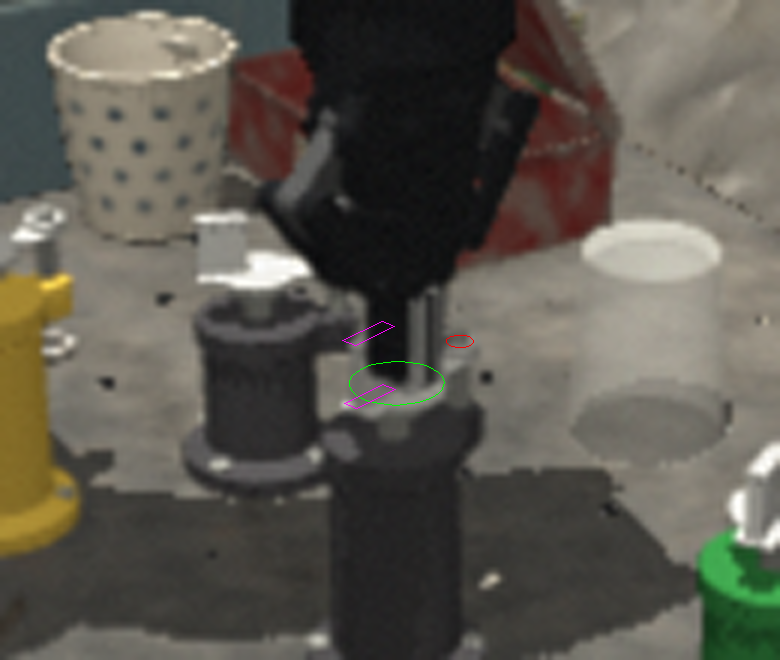

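```bash
python3 -m handwheel '[[0.0677,-0.0172,0,0,0,0.0056],[0.0677,-0.0172,0,0,0,0.0056],[0,0,0,0,0,0],[0,0,0,0,0,0]]'
python3 -m handwheel '[[0.04,0,0,0,0,0],[0,0,0,0,0,0]]'
python3 - <<'E'
from workcell import bot
import numpy as np
f=[]
for i in range(4): bot.grab_frame("scene");f.append(bot.observe()["force"])
print(np.mean(f,0)@[-.319,.948,0])
E
python3 -m handwheel '[[0.04,0,0,0,0,0],[0,0,0,0,0,0]]'
python3 - <<'E'
from workcell import bot
import numpy as np
f=[]
for i in range(4): bot.grab_frame("scene");f.append(bot.observe()["force"])
print(np.mean(f,0)@[-.319,.948,0])
E
```

```text
clock: 21.32
position: [0.5048, -0.0161, 0.1313]
tool_rot: [-3.142, -0.0, 1.893]
force: [0.1, 0.3, 0.8]
grip_width: -0.0
clock: 21.58
position: [0.5045, -0.0154, 0.1313]
tool_rot: [-3.142, 0.0, 1.893]
force: [0.2, 0.1, -0.5]
grip_width: 0.0001
-0.49176275969577926
clock: 22.02
position: [0.5043, -0.0148, 0.1314]
tool_rot: [3.141, 0.001, 1.892]
force: [0.6, -4.2, -0.4]
grip_width: -0.0003
-5.528171057536837
```

```bash
python3 -m handwheel '[[-0.2,0,0,0,0,0],[-0.4,0,0,0,0,0],[-0.2,0,-0.4,0,0,0],[0,0,-0.9,0,0,0],[0,0,-0.9,0,0,0],[0,0,-0.9,0,0,0],[0,0,-0.9,0,0,0],[0,0,0,0,0,0]]'
python3 -m handwheel '[[-0.5,-0.6,0,0,0,0],[-0.8,-0.6,0,0,0,0],[-0.9,-0.6,0,0,0,0],[-0.9,-0.3,0,0,0,0],[-0.9,0,0,0,0,0],[-0.9,0,0,0,0,0],[-0.9,0,0,0,0,0],[-0.9,0,0,0,0,0]]'
python3 -m handwheel '[[-0.9,0,0,0,0,0],[-0.9,0,0,0,0,0],[-0.9,0,0,0,0,0],[-0.9,0,0,0,0,0],[-0.9,0,0,0,0,0],[-0.5,0,0,0,0,0],[0,0,0,0,0,0],[0,0,0,0,0,0]]'
python3 - <<'E'
from workcell import bot
from h import *
p=bot.grab_frame("scene");overlay(p,model(.5137,.0012,.325,.0)[0][2:],"pics/e1.png",(200,150,330,260),6)
p=bot.grab_frame("top");cv2.imwrite("pics/e2.png",p["pixels"])
overlay(p,[],"pics/e3.png",(225,190,325,270),8)
s=bot.observe();print(s["position"],s["force"],s["clock"])
E
```

```text
clock: 23.22
position: [0.5113, -0.0336, 0.2331]
tool_rot: [3.139, 0.0, 1.892]
force: [0.2, -0.4, -0.0]
grip_width: 0.0004
clock: 24.22
position: [0.5127, -0.2104, 0.2307]
tool_rot: [-3.14, -0.0, 1.892]
force: [0.1, 0.0, 0.2]
grip_width: 0.0001
clock: 25.22
position: [0.553, -0.3268, 0.2312]
tool_rot: [-3.141, -0.001, 1.893]
force: [0.5, -0.5, -0.1]
grip_width: 0.0001
[ 0.55325531 -0.32664858  0.23136224] [-0.23290634 -0.22096954 -0.35872851] 25.325
```

View pics/e1.png

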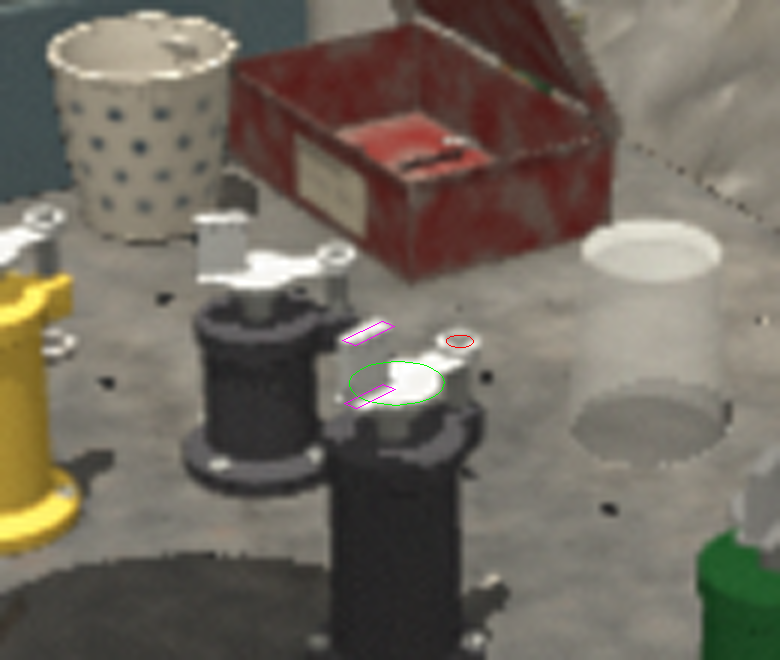

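View pics/e2.png

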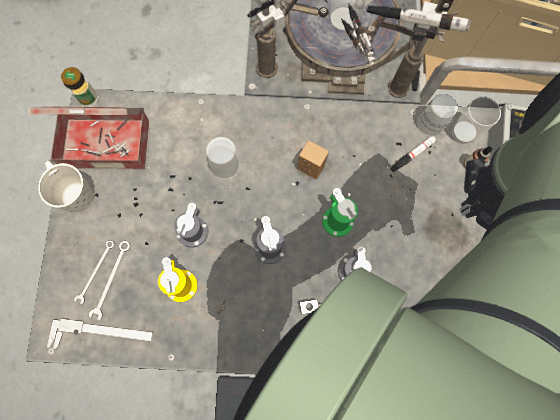

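View pics/e3.png

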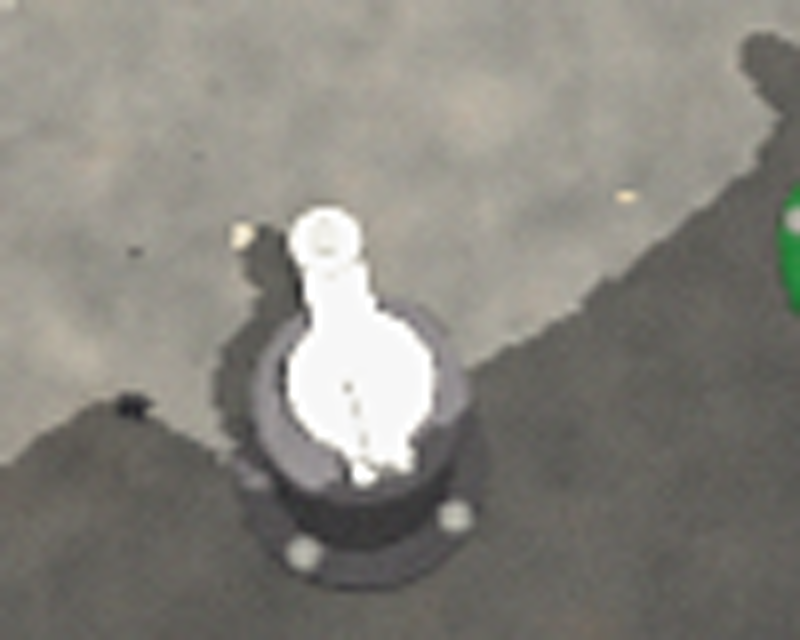

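Run:
```python
from workcell import bot
print(bot.job_done(), bot.observe()["force"])
```

```text
the job is handed in; nothing more can be done
the job is handed in; nothing more can be done
```

The touch-off on the tall dark setter is done and handed in, at about 25 s of the 56 s allowed. All of it was done with the fingers shut, so the fin was never pinched.

- **Opening:** I pushed the cover open by the fin's left side to about 1.67 rad, clear of the plunger.
- **Pressing:** I pressed the plunger to about 5–5.7 mm, with a steady reading of 5.4 N, well short of the 12 mm stop. After release, the picture showed it back up at rest height.
- **Closing:** I pushed the cover back by the fin's right side until the force rose to about 5.5 N. That is well above the cover's friction, so I take it to be against its stop. The tool was then backed off and moved away.

**Last checks:** The final pictures show the cover over the plunger, and the tumbler, block, wing nut and clamp block where they stood. I made no contact with the other two setters. The low one was partly hidden behind the arm in the last top view.

**One small disagreement:** In the last top view the cover sits about 0.04 rad further closed than in the first picture. I read that as it having been slightly ajar at the start, since the force showed it on its stop.

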